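Close the wax jar: brush to its tray, find the thread start, screw the lid home

TASK

The waxing is done, so close up the wax jar: take the brush off its mouth and lay it in the aluminium tray, then set the lid on the jar. So that it cannot cross-thread, keep the lid resting on the jar and turn it backward (anticlockwise seen from above) until you feel it drop off the thread start, and only then screw it forward (clockwise) until it is fully down on the jar's rim. Leave everything else on the bench where it is.

Things in the scene. Friction and masses are not known exactly. Their poses are not given: they have to be found in the camera images.
- brush: flat wax brush, 180 mm long and 16 mm thick, red wooden handle 26 mm wide (its last 20 mm narrower), steel ferrule 46 mm wide, pale bristles; lies across the open jar mouth at the start. Origin on its underside at its balance point, below the middle of its width; its x runs along the brush to the bristles: the handle spans x = -92 to +18 mm, ferrule and bristles x = +18 to +88 mm; z up. About 70 g
- tray: shallow open aluminium tray fixed on the bench, 230 mm (its x) by 100 mm (its y), walls 6 mm thick and 18 mm high, floor 6 mm thick; origin under its centre on the bench. It and the lid may lie on either side of the jar
- lid: black ribbed screw lid with a green disc on top, diameter 64 mm, 25.5 mm high, about 80 g, standing right way up on the bench; origin at the centre of its lower edge, z up. Inside, 4 mm above the lower edge, four lugs spaced 90 degrees; they cannot be seen from above and their angle is unknown
- lid_seat (a point): point on the lid's axis at the underside of its cap, 18.5 mm above the lid's lower edge and 7 mm below its top; it meets jar_mouth when the lid is fully home
- jar_mouth (a point): centre of the rim of the open wax jar, 109 mm above the bench; z up, its x turns with the jar. The jar is square brown glass, 84 mm wide, its flat shoulder 80 mm above the bench; round neck 47 mm in diameter, which the lid's lugs clear by 1.8 mm all round; the lid must be centred on it within about 1.5 mm
- jar_thread (a point): point on the neck's axis, 5 mm below the rim, level with the starts of a coarse right-hand thread: four starts, 90 degrees apart at unknown angles, 24 mm rise per turn. Wherever the lid is set down, lid_seat stands 4 to 10 mm above the rim; turned backward it climbs 0.067 mm per degree and within 90 degrees drops 6 mm, to 4 mm above the rim; then about 80 degrees clockwise bring it home, where it stops
- jar (a joint): turn of the square jar in the loose square recess of its holder: about 4.6 degrees (0.08 rad) of easy play either way, positive anticlockwise from above, so the jar follows the lid's turning until it meets the recess
- holder: dark wooden jar holder fixed on the bench, 130 mm square and 34 mm high; origin under its centre, straight below jar_mouth; x and y along its sides
- gouge_a: gouge with pale wooden handle, 230 mm long, lying on the bench; leave alone
- gouge_b: gouge with dark wooden handle, 230 mm long, lying on the bench; leave alone
- knife: carving knife, 170 mm long and 18 mm thick, lying between robot and jar; leave alone
- stone: grey sharpening stone on a wooden base, 215 by 80 by 36 mm; leave alone
- glue: white glue bottle, 60 mm in diameter, 170 mm high, standing; leave alone
- mallet: turned dark carver's mallet standing on its head, 92 mm in diameter, 250 mm high; leave alone
- blank: pale block with a roughed-out carving, 130 by 65 by 77 mm; leave alone
Things that resemble listed ones, but are neither listed nor needed, are in the scene too. There is more than one size of the brush; the one meant has the size given above.

How it is judged:
On the way, in this order (a step that is already met when the one before it is completed fails the run):
1. the lid rests upright on the thread and is turned backward, so that the jar has followed it anticlockwise in its recess, or it already rests near the top of a thread start (horizontal distance between lid_seat and jar_mouth below 0.004 m and z of lid_seat in the frame of jar_mouth between 0.0056 and 0.0125 m and angle between lid's own z axis and vertical below 0.12 rad and (value of joint jar above 0.03 rad or (z of lid_seat in the frame of jar_mouth above 0.0088 m and contact force between lid and holder above 0.3 N))), for 0.05 s.
2. not yet turned forward (which would draw the jar to the clockwise end of its play), the lid has dropped off the thread start: lid_seat less than 5.3 mm above the rim (horizontal distance between lid_seat and jar_mouth below 0.004 m and z of lid_seat in the frame of jar_mouth below 0.0053 m and angle between lid's own z axis and vertical below 0.12 rad and value of joint jar above -0.06 rad), for 0.08 s.
At the end, for the whole second after the job is handed in: the lid is screwed fully down: its seat within 1.2 mm of the jar's rim, centred within 4 mm, level within 0.05 rad and at rest; the brush lies at rest in the tray right way up (its balance point inside the tray, underside under 25 mm above the bench, leaning less than 0.25 rad); both let go (z of lid_seat in the frame of jar_mouth between -0.003 and 0.0012 m and horizontal distance between lid_seat and jar_mouth below 0.004 m and angle between lid's own z axis and vertical below 0.05 rad and linear speed of each of lid, brush below 0.02 m/s and x of brush in the frame of tray between -0.09 and 0.09 m and y of brush in the frame of tray between -0.045 and 0.045 m and height (world z) of brush below 0.025 m and angle between brush's own z axis and vertical below 0.25 rad); the robot touches nothing.
It fails at once if a bystander is pushed more than 25 mm (distance of any of gouge_a, gouge_b, knife, stone, glue, mallet, blank from where it was at the start of the episode above 0.025 m).
It fails at once if the glue bottle or the mallet is knocked over (angle between any of glue, mallet's own z axis and vertical above 0.5 rad).
It also fails if it takes over 70 s, if anything falls off the work surface, if the arm or the gripper's body presses on something with over 40 N, if the wrist force passes 120 N, or if a joint passes its speed limit or range.

ROBOT

A 6-joint arm with a two-finger parallel gripper is mounted at the origin on the work surface. World frame = base frame: x ahead of the robot, y to its left, z up, the work surface at z = 0. Lengths are in m, angles in rad, forces in N, time in s.
With the tool pointing down it reaches from about 0.375 to 0.75 m from the base axis. Payload 9 kg.
Tool frame: the origin (TCP) lies between the finger pads; the fingertips stand 19 mm ahead of it and the grasp point (between the pads) is the TCP; z points along the fingers, x is the direction in which the jaws open and shut, and the axes are right-handed (so a half turn about z gives the same grasp; the last joint's range is limited). The gripper opens to 85 mm and grips with 20 to 120 N. Pads are 22 mm wide; open, the fingers measure 114 mm over their backs; the gripper's body (76 mm by 85 mm) begins 54 mm behind the grasp point. The pads swing forward as they close: fully open they stand 13 mm farther back than shut.
Start: joints at [-1.385, 0.104, 0.097, 1.564, 0, 1.353], TCP at [0.236, -0.552, 0.25] pointing down, gripper open.
Joint ranges: [-2.99, 2.99], [-0.84, 1.86], [-1.1, 1.16], [-1.84, 2.11], [-1.51, 1.56], [-3.14, 3.14]. Speed limits (rad/s): [2.22, 2.22, 2.57, 3.14, 3.14, 3.14].

INTERFACE

Orientations are given as a unit quaternion [w, x, y, z].
In Python, from bench import r gives the robot as it stands.
- The arm moves only by the tool carry_out, never from a script. Its argument "rows" is one flat list of numbers, 7 for each row, row after row: the shift along the tool's x, y, z in m, then the turn, a rotation vector about the tool's x, y, z in degrees, then the gripper's target within -1 to 1 (fully open at 1, half-way at 0, shut at -1). A call has 1 to 20 rows; each row is the pose to reach, as a shift and turn from the pose measured when the call began, along the tool's axes at that moment; what a row does not reach only later rows make up. A row lasts 1/10 s, in which the tool goes at most 50 mm and 8.59 degrees, less where a joint would pass 70% of its speed; a pose out of reach is approached as far as the arm can. A call with a gripper value outside its range is refused whole. The fingers move at their own pace and stop on an object; "force" is the grip in N (left out, the last holds). Time passes only in rows, so rows that repeat a pose let the fingers close. It gives the time, the measured TCP pose, the force and the opening at its end, in the units of the state.
- r.observe(): the state, without advancing time (a new reading comes with each control period).
- r.read_camera(name): name is "side" or "top"; returns (picture, depth): 420x560x3 uint8, red, green, blue; 420x560 float32, m along the optical axis (not along the pixel's ray), 0 where there is no reading.
- r.camera_params(name): a dict with "fx", "fy", "cx", "cy" (pixels), "R" (3x3) and "t" (3): a world point X has camera coordinates R X + t. Camera axes: x right, y down, z forward; pixel columns grow to the right and rows downward; lengths in m; the calibration is good to about 2 mm. A picture is of the moment at which its call begins. camera_params takes no time and is no camera call.
- r.finish_job(): hands the job in, once; it reports no verdict.
The state is a dict: "time": time; "joint_pos": joint angles; "joint_velocities": joint speeds; "tau": joint torques, N m; "ee_pos": TCP position; "eef_rot": TCP orientation; "contact_force": force on the tool from outside, world axes, zero at the start; "wrist_torque": the same for the moment, N m; "gripper_width": finger opening in m.
Only numpy, scipy, OpenCV 4.12 (cv2) and the standard library are available. Lean on these libraries where they do the work, as an engineer would, in place of code of your own. Each camera call takes 0.05 s, during which the arm holds its last target.

## Working session

There is one attempt and no reset: what is moved stays moved. The work goes in short steps, Python scripts to look and compute and a tool call to move; the robot and the scene stay as the last step left them, time stands still between calls to the robot, and variables do not carry over. Pictures are saved under pics/ and viewed, and the job is handed in when it is done.

Besides the shell and the picture viewer there is one more tool, called after ">>>" as a command line: name --argument value ..., lists and objects as JSON in quotes. carry_out: Moves the arm, as the interface text tells. Its arguments: {"type":"object","properties":{"rows":{"type":"array"},"force":{"type":"number"}},"required":["rows"]}

```bash
mkdir -p pics; ls
python3 - <<'E'
from bench import r
import cv2,numpy as np,pickle
print(r.observe())
for n in("side","top"):
    p,d=r.read_camera(n); c=r.camera_params(n); print(n,c)
    cv2.imwrite(f"pics/{n}0.png",p[:,:,::-1]); np.savez(f"{n}0.npz",p=p,d=d)
E
```

```text
pics
{'time': 0.0, 'joint_pos': array([-1.38469838e+00,  1.04653442e-01,  9.64685078e-02,  1.56392170e+00,
       -1.70018968e-05,  1.35309683e+00]), 'joint_velocities': array([ 0.00067561,  0.00023378, -0.00085169, -0.00121218, -0.00030876,
       -0.0016124 ]), 'tau': array([ 1.69561885e-03, -5.56925046e+01,  5.03652191e+01,  1.65890157e-02,
       -2.73928972e-04,  3.31138278e-05]), 'ee_pos': array([ 0.23569251, -0.55142526,  0.24954875]), 'eef_rot': array([-4.64608415e-04,  8.34539579e-01, -5.50947604e-01, -4.61989882e-04]), 'contact_force': array([ 0.41900547, -0.191673  ,  0.02716246]), 'wrist_torque': array([-0.06867963, -0.04291048,  0.00781453]), 'gripper_width': 0.08484043522427129}
side {'fx': 424.4824121979611, 'fy': 424.4824121979611, 'cx': 273.40604908203943, 'cy': 210.0075383819178, 'R': array([[-0.82754284, -0.56123724, -0.01362385],
       [-0.26636014,  0.41387826, -0.87049243],
       [ 0.49419138, -0.71674092, -0.49199322]]), 't': array([0.39720266, 0.23386161, 1.33252159])}
top {'fx': 502.71150361121533, 'fy': 502.71150361121533, 'cx': 283.05731825373687, 'cy': 211.7946196197444, 'R': array([[-0.02714096, -0.99945436, -0.01882439],
       [-0.9949688 ,  0.02882631, -0.09594854],
       [ 0.09643882,  0.01612554, -0.99520828]]), 't': array([0.00783361, 0.50445331, 1.63034982])}
```

View pics/side0.png

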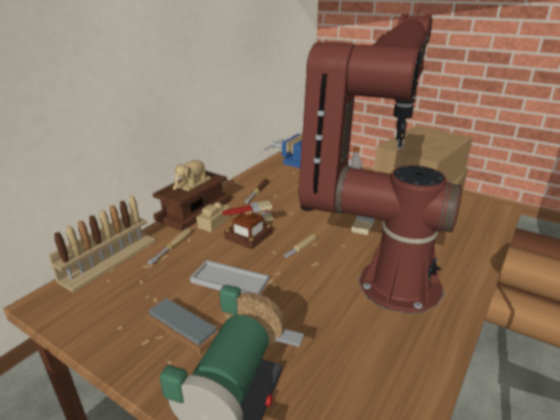

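View pics/top0.png

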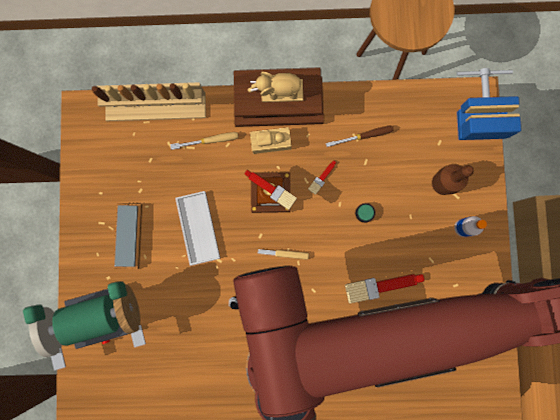

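The top view shows three brushes, at (270,190) on the jar, (322,178) small, and (388,288) large. The only green-disc lid is at (366,212), the tray is at (198,228), the holder at (271,192) and the knife at (285,253). I choose the brush across the jar and will check it in a close crop.

```bash
cat > h.py <<'E'
import numpy as np,cv2
from bench import r
C={n:r.camera_params(n) for n in("side","top")}
def ray(n,uv):
    c=C[n]; uv=np.atleast_2d(uv).astype(float)
    d=np.c_[(uv[:,0]-c['cx'])/c['fx'],(uv[:,1]-c['cy'])/c['fy'],np.ones(len(uv))]
    return -c['R'].T@c['t'], d@c['R']
def onz(n,uv,z):
    o,d=ray(n,uv); return o+d*((z-o[2])/d[:,2])[:,None]
def pts(n,uv,dep):
    o,d=ray(n,uv); return o+d*np.asarray(dep)[:,None]
def proj(n,X):
    c=C[n]; q=np.atleast_2d(X)@c['R'].T+c['t']
    return np.c_[q[:,0]/q[:,2]*c['fx']+c['cx'],q[:,1]/q[:,2]*c['fy']+c['cy']]
def crop(p,x0,y0,x1,y1,s,f):
    cv2.imwrite(f,cv2.resize(p[y0:y1,x0:x1,::-1],None,fx=s,fy=s,interpolation=cv2.INTER_CUBIC))
def cloud(n,d):
    v,u=np.mgrid[:420,:560]; uv=np.c_[u.ravel(),v.ravel()]
    return pts(n,uv,d.ravel()).reshape(420,560,3)
E
python3 - <<'E'
from h import *
t=np.load('top0.npz');s=np.load('side0.npz')
crop(t['p'],160,155,400,275,3.3,'pics/tc0.png')
crop(s['p'],180,180,330,300,5,'pics/sc0.png')
X=cloud('top',t['d']); hsv=cv2.cvtColor(t['p'],cv2.COLOR_RGB2HSV)
# lid
g=((hsv[...,0]>50)&(hsv[...,0]<95)&(hsv[...,1]>80)); g[:, :330]=0; g[:,400:]=0
v,u=np.nonzero(g); print('green',len(u),u.mean(),v.mean(),np.median(X[g],0), onz('top',[[u.mean(),v.mean()]],.0255))
# heights around
red=((hsv[...,0]<6)|(hsv[...,0]>174))&(hsv[...,1]>180)&(hsv[...,2]>100)
m=red.copy(); m[:, :235]=0;m[:,300:]=0;m[:165]=0;m[215:]=0
P=X[m]; print('red',m.sum(),np.percentile(P[:,2],[5,50,95]))
E
```

```text
green 216 365.5740740740741 212.9351851851852 [ 0.4956487  -0.27586717  0.02624051] [[ 0.49277094 -0.27668526  0.0255    ]]
red 250 [0.11723419 0.12529214 0.13052282]
```

View pics/tc0.png

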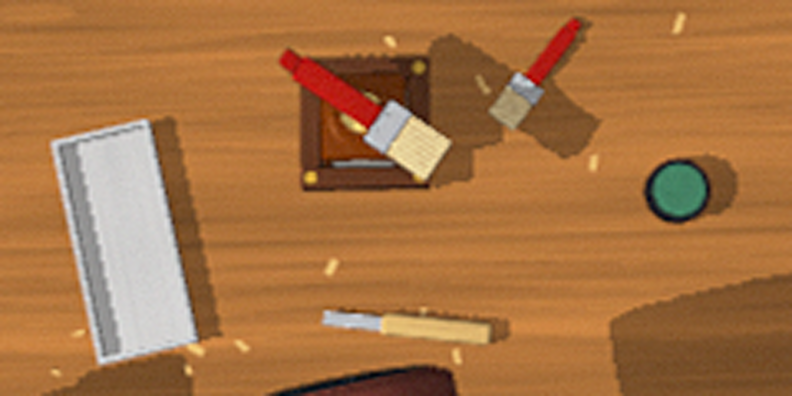

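View pics/sc0.png

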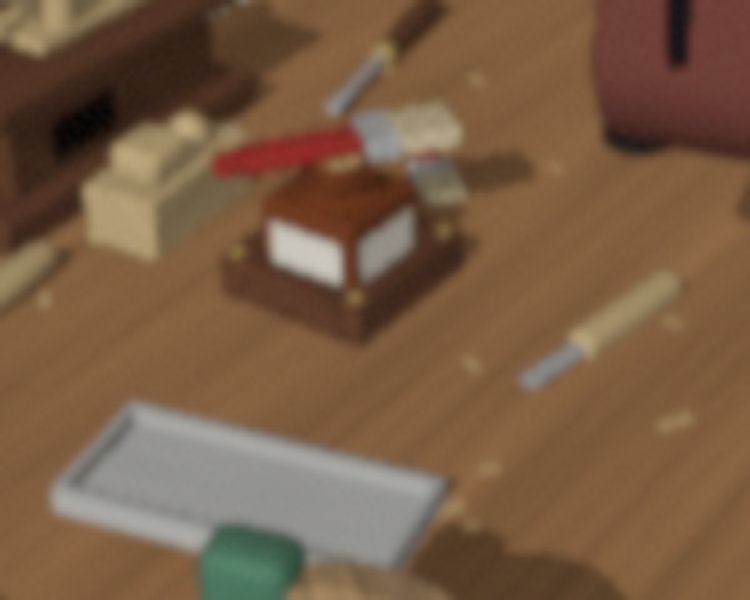

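Run:
```python
from h import *
t=np.load('top0.npz'); X=cloud('top',t['d']); hsv=cv2.cvtColor(t['p'],cv2.COLOR_RGB2HSV)
z=X[...,2]
box=np.zeros((420,560),bool); box[165:225,240:305]=1
def rect(m,zz,n):
    v,u=np.nonzero(m); P=onz('top',np.c_[u,v],zz)
    r_=cv2.minAreaRect((P[:,:2]*1000).astype(np.float32)); print(n,m.sum(),r_,np.round(cv2.boxPoints(r_)),P.mean(0))
rect(box&(z>.026)&(z<.042),.034,'holder')
# holder via colour: dark
rect(box&(z>.012),.034,'all')
rect(box&(z>.072)&(z<.09),.080,'shoulder')
rect(box&(z>.113),.125,'brush')
b=np.zeros_like(box); b[180:275,170:230]=1
rect(b&(z>.011)&(z<.03),.018,'traywall')
rect(b&(hsv[...,1]<40)&(hsv[...,2]>110),.018,'traycol')
m=box&(z>.113); P=X[m]; print('brush z',np.percentile(P[:,2],[2,50,98]))
red=((hsv[...,0]<6)|(hsv[...,0]>174))&(hsv[...,1]>180)&box&(hsv[...,2]>100)&m
rect(red,.125,'red')
v,u=np.nonzero(red);Q=onz('top',np.c_[u,v],.125);print(cv2.fitLine(Q[:,:2].astype(np.float32),cv2.DIST_HUBER,0,.01,.01).ravel())
v,u=np.nonzero(m&~red);Q=onz('top',np.c_[u,v],.125);print(cv2.fitLine(Q[:,:2].astype(np.float32),cv2.DIST_HUBER,0,.01,.01).ravel())
lb=np.zeros_like(box); lb[195:230,345:385]=1
m=lb&(z>.015); v,u=np.nonzero(m);P=onz('top',np.c_[u,v],.0255);c,rr=cv2.minEnclosingCircle((P[:,:2]*1000).astype(np.float32));print('lid',c,rr)
```

```text
holder 612 ((571.9739379882812, 33.14720916748047), (128.54385375976562, 129.35560607910156), 88.36854553222656) [[505. -29.]
 [635. -33.]
 [638.  96.]
 [509.  99.]] [0.56740436 0.03568033 0.034     ]
all 1655 ((571.4664916992188, 30.838638305664062), (178.6844940185547, 191.70687866210938), 11.818514823913574) [[464. 106.]
 [504. -81.]
 [679. -45.]
 [639. 143.]] [0.57255834 0.03285181 0.034     ]
shoulder 257 ((570.5115966796875, 32.56339645385742), (83.20825958251953, 83.86015319824219), 88.72980499267578) [[528.  -8.]
 [612. -10.]
 [613.  73.]
 [530.  75.]] [0.56900556 0.03851545 0.08      ]
brush 620 ((559.92919921875, 25.021331787109375), (169.7403564453125, 175.01385498046875), 12.793742179870605) [[458.  92.]
 [497. -79.]
 [662. -42.]
 [623. 129.]] [0.56449269 0.02193857 0.125     ]
traywall 566 ((469.56317138671875, 241.06130981445312), (230.17739868164062, 176.3407440185547), 11.620905876159668) [[339. 304.]
 [375. 132.]
 [600. 178.]
 [565. 351.]] [0.46330337 0.27846877 0.018     ]
traycol 2117 ((461.17657470703125, 278.8102111816406), (229.76634216308594, 101.7689437866211), 11.714098930358887) [[338. 305.]
 [359. 206.]
 [584. 252.]
 [563. 352.]] [0.46025324 0.27842779 0.018     ]
brush z [0.1155189  0.12488258 1.67108666]
red 242 ((593.6263427734375, 63.477256774902344), (105.25253295898438, 24.252336502075195), 54.434974670410156) [[553.  28.]
 [573.  14.]
 [634.  99.]
 [614. 113.]] [0.59197569 0.06112251 0.125     ]
[0.58211946 0.81310326 0.5919757  0.06112251]
[0.6435972  0.7653644  0.55562025 0.00431306]
lid (504.074462890625, -281.6690673828125) 68.74264526367188
```

```bash
cat >> h.py <<'E'
from scipy.spatial.transform import Rotation as Ro
def to(x,y,z,yaw,pr=True):
    """tool-frame shift+rotvec(deg) from current to tool-down pose with tool x at yaw deg"""
    o=r.observe(); q=o['eef_rot']; R0=Ro.from_quat([q[1],q[2],q[3],q[0]])
    R1=Ro.from_euler('z',yaw,degrees=True)*Ro.from_euler('x',180,degrees=True)
    d=R0.inv().apply(np.array([x,y,z])-o['ee_pos']); w=np.degrees((R0.inv()*R1).as_rotvec())
    print('t',round(o['time'],2),'ee',np.round(o['ee_pos'],4),'yaw',round(yawnow(),2),'F',np.round(o['contact_force'],1),'w',round(o['gripper_width'],4),'q6',round(o['joint_pos'][5],2))
    print('move',np.round(d,4),np.round(w,2)); return d,w
def yawnow():
    q=r.observe()['eef_rot']; X=Ro.from_quat([q[1],q[2],q[3],q[0]]).as_matrix()[:,0]; return np.degrees(np.arctan2(X[1],X[0]))
E
python3 - <<'E'
from h import *
to(.594,.064,.2,-35.5)
t=np.load('top0.npz'); X=cloud('top',t['d']); z=X[...,2]
lb=np.zeros(z.shape,bool); lb[195:230,345:385]=1
m=lb&(z>.012)&(z<.05); v,u=np.nonzero(m);P=onz('top',np.c_[u,v],.0255);c,rr=cv2.minEnclosingCircle((P[:,:2]*1000).astype(np.float32));print('lid',c,rr,P.mean(0))
E
```

```text
t 0.1 ee [ 0.2357 -0.5514  0.2496] yaw -66.86 F [-0.4 -0.5  0.1] w 0.0851 q6 1.35
move [-0.4251 -0.5713  0.0503] [ -0.04   0.06 -31.36]
lid (498.0322265625, -258.6158447265625) 49.64760971069336 [ 0.49595604 -0.27620841  0.0255    ]
```

>>> carry_out --rows '[-0.425,-0.571,0.0,0,0,-31.4,1,-0.425,-0.571,0.0,0,0,-31.4,1,-0.425,-0.571,0.0,0,0,-31.4,1,-0.425,-0.571,0.0,0,0,-31.4,1,-0.425,-0.571,0.0,0,0,-31.4,1,-0.425,-0.571,0.0,0,0,-31.4,1,-0.425,-0.571,0.0,0,0,-31.4,1,-0.425,-0.571,0.0,0,0,-31.4,1,-0.425,-0.571,0.0,0,0,-31.4,1,-0.425,-0.571,0.0,0,0,-31.4,1,-0.425,-0.571,0.0,0,0,-31.4,1,-0.425,-0.571,0.0,0,0,-31.4,1,-0.425,-0.571,0.0,0,0,-31.4,1,-0.425,-0.571,0.0,0,0,-31.4,1,-0.425,-0.571,0.05,0,0,-31.4,0,-0.425,-0.571,0.05,0,0,-31.4,0,-0.425,-0.571,0.05,0,0,-31.4,0]'

```text
time: 1.8
ee_pos: [0.5926, 0.0639, 0.1991]
eef_rot: [-0.0, 0.953, -0.304, -0.002]
contact_force: [-0.4, -0.9, 0.3]
gripper_width: 0.0442
```

Run:
```python
from h import *
to(.594,.064,.129,-35.5)
p,d=r.read_camera('side'); crop(p,160,120,360,270,4,'pics/s1.png')
```

```text
t 1.8 ee [0.5926 0.0639 0.1991] yaw -35.43 F [-0.4 -0.9  0.3] w 0.0442 q6 2.08
move [ 0.0013 -0.001   0.0701] [0.06 0.22 0.07]
```

View pics/s1.png

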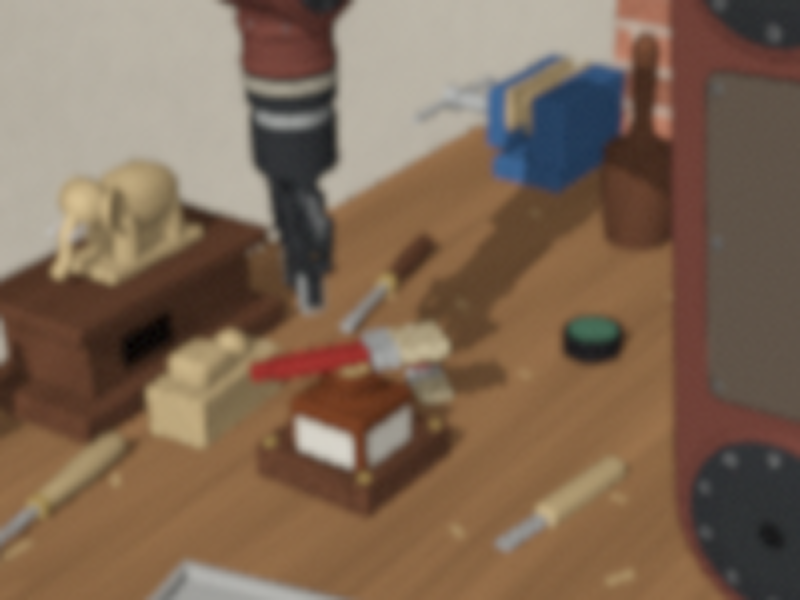

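The gripper hangs over the red handle, with its fingertips at about (310,310) in the crop, and it clears the blank. I'll go down and grip.

>>> carry_out --rows '[0.001,-0.001,0.04,0,0,0,0,0.001,-0.001,0.06,0,0,0,0,0.001,-0.001,0.07,0,0,0,0,0.001,-0.001,0.07,0,0,0,-0.2,0.001,-0.001,0.07,0,0,0,-0.7,0.001,-0.001,0.07,0,0,0,-0.7,0.001,-0.001,0.07,0,0,0,-0.7,0.001,-0.001,0.07,0,0,0,-0.7]' --force 50

```text
time: 2.65
ee_pos: [0.5957, 0.0633, 0.1326]
eef_rot: [-0.0, 0.952, -0.305, 0.001]
contact_force: [0.9, -0.7, 7.1]
gripper_width: 0.0243
```

>>> carry_out --rows '[0,0,-0.03,0,0,0,-0.7,0,0,-0.08,0,0,0,-0.7,0,0,-0.12,0,0,0,-0.7,0,0,-0.12,0,0,0,-0.7]'

```text
time: 3.05
ee_pos: [0.5979, 0.0631, 0.2598]
eef_rot: [-0.001, 0.952, -0.305, 0.006]
contact_force: [0.4, 0.1, -0.4]
gripper_width: 0.0239
```

Run:
```python
from h import *
to(.429,.272,.2,101.7)
p,d=r.read_camera('side'); crop(p,160,120,360,270,4,'pics/s2.png')
p,d=r.read_camera('top'); crop(p,160,120,360,270,4,'pics/t2.png'); np.savez('top2.npz',p=p,d=d)
```

```text
t 3.05 ee [0.5979 0.0631 0.2598] yaw -35.48 F [ 0.4  0.1 -0.4] w 0.0239 q6 2.08
move [-0.2593 -0.0717  0.0577] [   0.51   -0.69 -137.17]
```

View pics/s2.png

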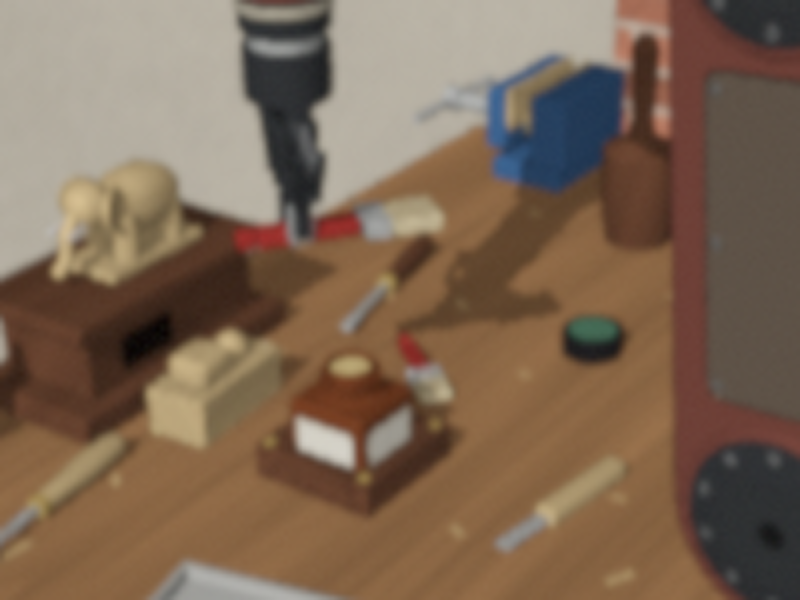

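View pics/t2.png

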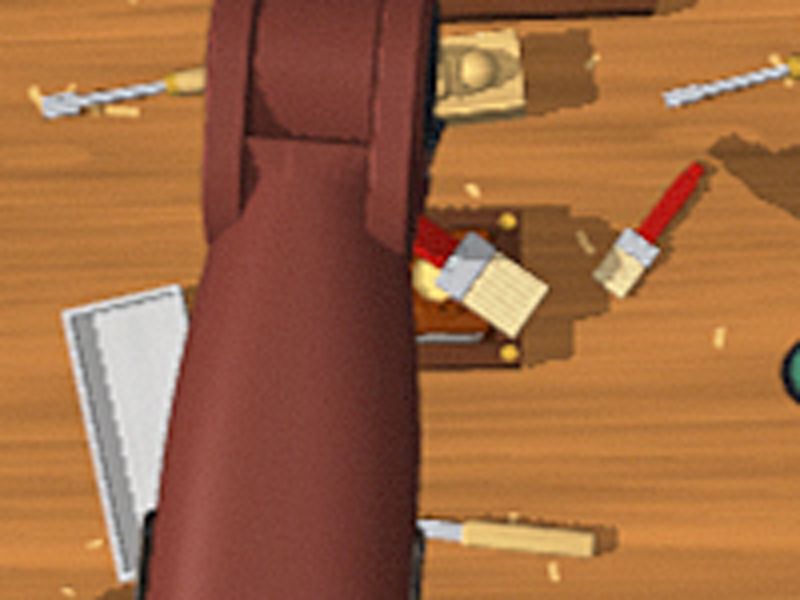

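The brush is gripped level and clear, and the jar mouth is free at (350,368) in the side crop. Next I carry the brush over the tray.

>>> carry_out --rows '[-0.259,-0.072,0.02,0.5,-0.7,-137.2,-0.7,-0.259,-0.072,0.02,0.5,-0.7,-137.2,-0.7,-0.259,-0.072,0.02,0.5,-0.7,-137.2,-0.7,-0.259,-0.072,0.02,0.5,-0.7,-137.2,-0.7,-0.259,-0.072,0.02,0.5,-0.7,-137.2,-0.7,-0.259,-0.072,0.02,0.5,-0.7,-137.2,-0.7,-0.259,-0.072,0.02,0.5,-0.7,-137.2,-0.7,-0.259,-0.072,0.02,0.5,-0.7,-137.2,-0.7,-0.259,-0.072,0.058,0.5,-0.7,-137.2,-0.7,-0.259,-0.072,0.058,0.5,-0.7,-137.2,-0.7,-0.259,-0.072,0.058,0.5,-0.7,-137.2,-0.7,-0.259,-0.072,0.058,0.5,-0.7,-137.2,-0.7,-0.259,-0.072,0.058,0.5,-0.7,-137.2,-0.7,-0.259,-0.072,0.058,0.5,-0.7,-137.2,-0.7,-0.259,-0.072,0.058,0.5,-0.7,-137.2,-0.7,-0.259,-0.072,0.058,0.5,-0.7,-137.2,-0.7,-0.259,-0.072,0.058,0.5,-0.7,-137.2,-0.7,-0.259,-0.072,0.058,0.5,-0.7,-137.2,-0.7]'

```text
time: 4.95
ee_pos: [0.4267, 0.2721, 0.1939]
eef_rot: [-0.004, 0.633, 0.774, -0.003]
contact_force: [0.1, -0.5, -1.1]
gripper_width: 0.0246
```

Run:
```python
from h import *
to(.429,.272,.035,101.7)
p,d=r.read_camera('side'); crop(p,160,150,360,300,4,'pics/s3.png')
p,d=r.read_camera('top'); crop(p,160,120,400,300,3.3,'pics/t3.png'); np.savez('top3.npz',p=p,d=d)
```

```text
t 4.95 ee [0.4267 0.2721 0.1939] yaw 101.48 F [ 0.1 -0.5 -1.1] w 0.0246 q6 0.11
move [-0.0008  0.0037  0.1588] [-0.52 -0.11 -0.22]
```

View pics/s3.png

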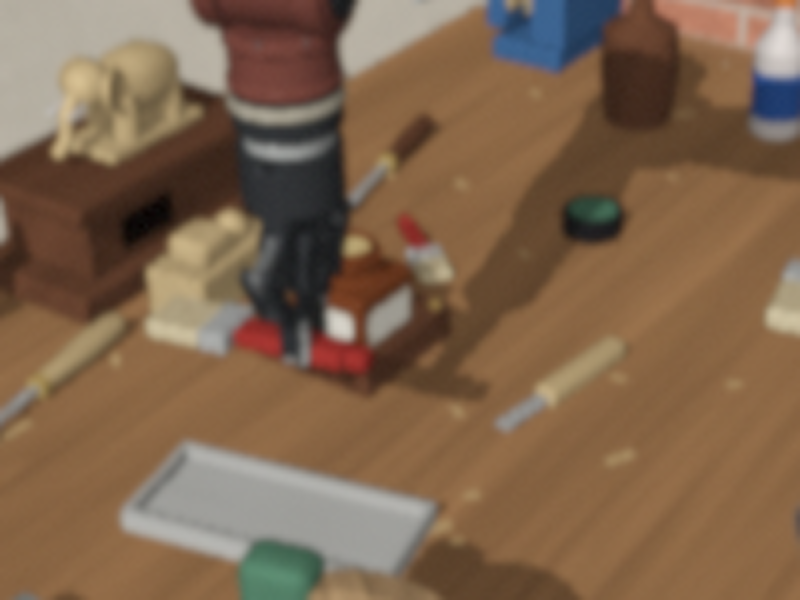

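View pics/t3.png

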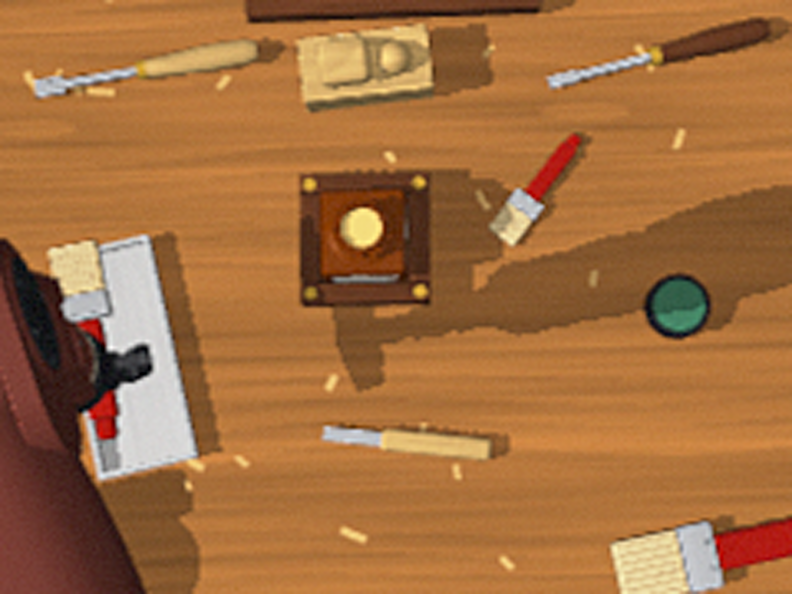

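Run:
```python
from h import *
for z in(.18,.19): 
    P=onz('top',[[182.7,194.8],[192.4,252.4]],z); print(P, np.linalg.norm(P[0]-P[1]))
a=np.radians(11.7);ax=np.array([np.cos(a),np.sin(a)]);ay=np.array([-ax[1],ax[0]])
c=np.array([.461,.279])
for q in P: print((q[:2]-c)@ax,(q[:2]-c)@ay)
t=np.load('top3.npz');hsv=cv2.cvtColor(t['p'],cv2.COLOR_RGB2HSV)
# jar mouth wax disc
b=np.zeros((420,560),bool); b[175:205,255:285]=1
m=b&(hsv[...,0]>20)&(hsv[...,0]<34)&(hsv[...,2]>150)
v,u=np.nonzero(m); print('wax',m.sum(),u.mean(),v.mean(),onz('top',[[u.mean(),v.mean()]],.109))
X=cloud('top',t['d']);print(np.median(X[m],0))
zz=X[...,2];b2=np.zeros((420,560),bool); b2[165:220,245:300]=1
m=b2&(zz>.098)&(zz<.12); v,u=np.nonzero(m); P=onz('top',np.c_[u,v],.109);print('neck',m.sum(),P.mean(0),cv2.minEnclosingCircle((P[:,:2]*1000).astype(np.float32)))
for lo,hi,h in((.072,.09,.08),(.026,.042,.034)):
    m=b2&(zz>lo)&(zz<hi);v,u=np.nonzero(m); P=onz('top',np.c_[u,v],h); print(h,cv2.minAreaRect((P[:,:2]*1000).astype(np.float32)))
```

```text
[[0.54934154 0.29091535 0.18      ]
 [0.37617615 0.26339416 0.18      ]] 0.17533872763497677
[[0.54797044 0.28874299 0.19      ]
 [0.37596639 0.26140637 0.19      ]] 0.17416281524703325
0.0871391957746129 -0.00809594595707352
-0.08683461863496661 1.565774092779005e-05
wax 99 269.0 188.33333333333334 [[0.57148486 0.03440262 0.109     ]]
[0.57279331 0.03462758 0.1034905 ]
neck 236 [0.57076794 0.033504   0.109     ] ((570.6085205078125, 32.232418060302734), 28.580081939697266)
0.08 ((570.5375366210938, 32.56282043457031), (83.20825958251953, 83.91223907470703), 88.72980499267578)
0.034 ((571.9760131835938, 33.221763610839844), (128.69302368164062, 129.35560607910156), 88.36854553222656)
```

>>> carry_out --rows '[-0.001,0.003,0.05,-0.5,0,0,-0.7,-0.001,0.003,0.1,-0.5,0,0,-0.7,-0.001,0.003,0.14,-0.5,0,0,-0.7,-0.001,0.003,0.155,-0.5,0,0,-0.7,-0.001,0.003,0.162,-0.5,0,0,-0.7,-0.001,0.003,0.162,-0.5,0,0,-0.7,-0.001,0.003,0.162,-0.5,0,0,-0.7]'

```text
time: 5.75
ee_pos: [0.4302, 0.2723, 0.0346]
eef_rot: [0.0, 0.633, 0.774, 0.002]
contact_force: [0.9, 0.4, -0.5]
gripper_width: 0.0245
```

>>> carry_out --rows '[0,0,0.003,0,0,0,-0.7,0,0,0.003,0,0,0,-0.7,0,0,0.003,0,0,0,0.1,0,0,0.002,0,0,0,0.1,0,0,0.002,0,0,0,0.1,0,0,0.0,0,0,0,0.1,0,0,-0.04,0,0,0,0.1,0,0,-0.08,0,0,0,0.1,0,0,-0.12,0,0,0,0.1]'

```text
time: 6.65
ee_pos: [0.4295, 0.2718, 0.156]
eef_rot: [0.0, 0.633, 0.774, 0.002]
contact_force: [1.2, 0.5, -0.3]
gripper_width: 0.0468
```

Run:
```python
from h import *
to(.495,-.2765,.15,0)
p,d=r.read_camera('side'); crop(p,160,150,360,300,4,'pics/s4.png')
```

```text
t 6.65 ee [0.4295 0.2718 0.156 ] yaw 101.51 F [ 1.2  0.5 -0.3] w 0.0468 q6 0.1
move [-0.5503 -0.0452  0.0046] [ 1.0000e-02 -2.5000e-01  1.0151e+02]
```

View pics/s4.png

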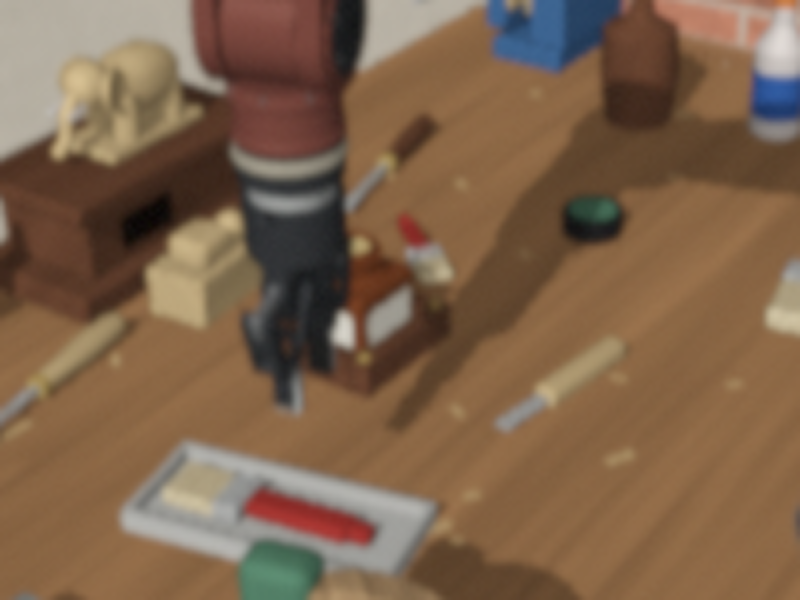

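The brush lies in the tray (side crop, about (270,505)). Next is the lid, approached with jaws along y.

>>> carry_out --rows '[-0.28,-0.023,-0.03,0,-0.2,11.5,1,-0.28,-0.023,-0.03,0,-0.2,11.5,1,-0.28,-0.023,-0.03,0,-0.2,11.5,1,-0.28,-0.023,-0.03,0,-0.2,11.5,1,-0.28,-0.023,-0.03,0,-0.2,11.5,1,-0.28,-0.023,-0.03,0,-0.2,11.5,1,-0.55,-0.045,-0.03,0,-0.2,11.5,1,-0.55,-0.045,-0.03,0,-0.2,11.5,1,-0.55,-0.045,-0.03,0,-0.2,11.5,1,-0.55,-0.045,-0.03,0,-0.2,11.5,1,-0.55,-0.045,-0.03,0,-0.2,11.5,1,-0.55,-0.045,-0.03,0,-0.2,11.5,1,-0.55,-0.045,-0.02,0,-0.2,11.5,1,-0.55,-0.045,0.0,0,-0.2,11.5,1,-0.55,-0.045,0.02,0,-0.2,11.5,1]'

```text
time: 8.2
ee_pos: [0.4982, -0.2744, 0.1401]
eef_rot: [0.003, 0.707, 0.707, 0.005]
contact_force: [0.8, -0.7, 0.8]
gripper_width: 0.0856
```

Run:
```python
from h import *
to(.494,-.2765,.018,90)
p,d=r.read_camera('side'); crop(p,220,120,380,240,5,'pics/s5.png')
p,d=r.read_camera('top'); np.savez('top5.npz',p=p,d=d); crop(p,160,120,400,300,3.3,'pics/t5.png')
```

```text
t 8.2 ee [ 0.4982 -0.2744  0.1401] yaw 90.03 F [ 0.8 -0.7  0.8] w 0.0856 q6 -0.74
move [-0.0024 -0.0057  0.1221] [ 0.66 -0.13  0.03]
```

View pics/s5.png

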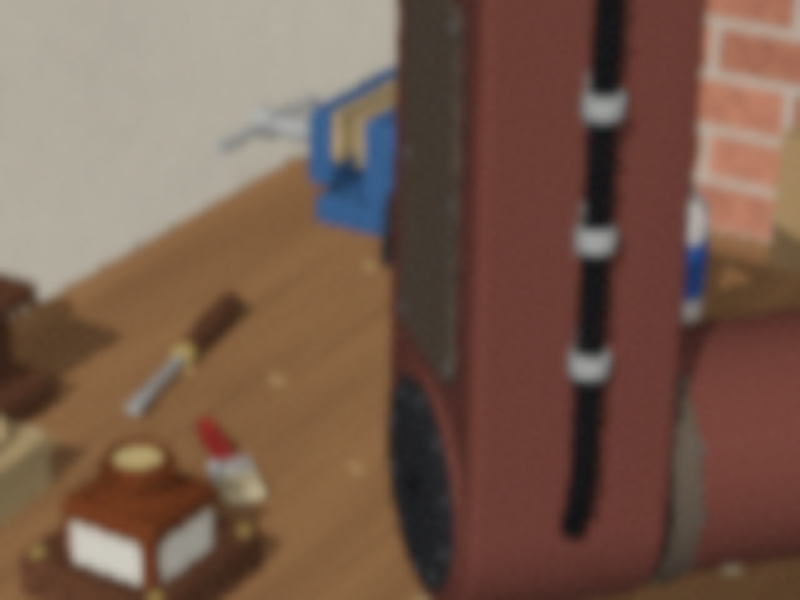

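View pics/t5.png

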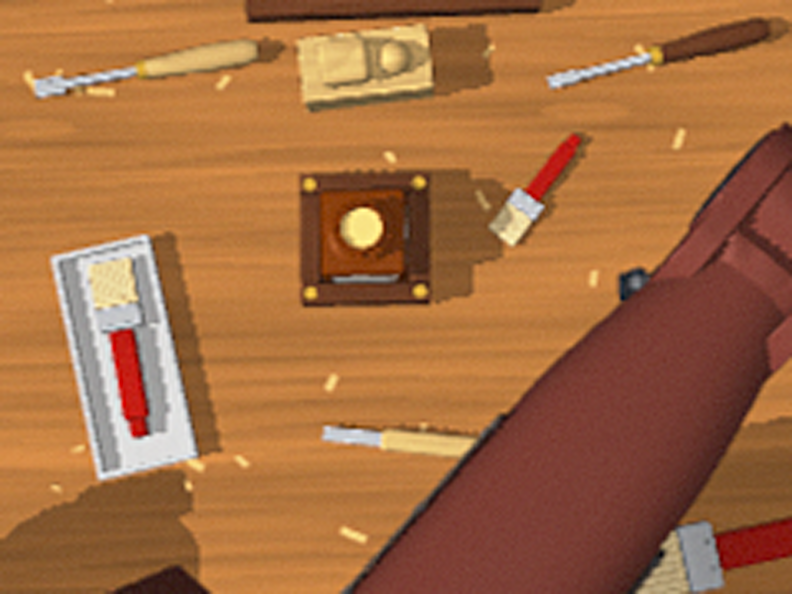

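The top view confirms the brush sits in the tray, at about (125,350) in the crop. The arm hides the lid, so I rely on the earlier fix and go down, close lightly along y, then reopen, turn 90° and close along x.

>>> carry_out --rows '[-0.002,-0.005,0.05,0.6,0,0,1,-0.002,-0.005,0.09,0.6,0,0,1,-0.002,-0.005,0.112,0.6,0,0,1,-0.002,-0.005,0.12,0.6,0,0,1,-0.002,-0.005,0.122,0.6,0,0,1,-0.002,-0.005,0.122,0.6,0,0,1]' --force 20

```text
time: 8.9
ee_pos: [0.4937, -0.2746, 0.0173]
eef_rot: [-0.002, 0.707, 0.708, 0.001]
contact_force: [1.0, 0.3, -0.2]
gripper_width: 0.0852
```

>>> carry_out --rows '[0,0,0,0,0,0,0.5,0,0,0,0,0,0,0.4,0,0,0,0,0,0,0.3,0,0,0,0,0,0,0.3,0,0,0,0,0,0,0.3]'

```text
time: 9.4
ee_pos: [0.4949, -0.2755, 0.0196]
eef_rot: [-0.0, 0.707, 0.708, 0.001]
contact_force: [-1.3, 1.4, 7.9]
gripper_width: 0.0631
```

>>> carry_out --rows '[0,0,0,0,0,0,1,0,0,0,0,0,0,1,0,0,0,0,0,0,1,0,0,0,0,0,90,1,0,0,0,0,0,90,1,0,0,0,0,0,90,1,0,0,0,0,0,90,1,0,0,0,0,0,90,1,0,0,0,0,0,90,1,0,0,0,0,0,90,1,0,0,0,0,0,90,1,0,0,0,0,0,90,1,0,0,0,0,0,90,1,0,0,0,0,0,90,1,0,0,0,0,0,90,1,0,0,0,0,0,90,1,0,0,0,0,0,90,1]'

```text
time: 11.1
ee_pos: [0.4948, -0.2756, 0.0196]
eef_rot: [-0.001, 1.0, 0.002, 0.001]
contact_force: [-0.3, 0.8, 0.3]
gripper_width: 0.0852
```

Run:
```python
from h import *
to(.4949,-.2755,.018,0)
```

```text
t 11.1 ee [ 0.4948 -0.2756  0.0196] yaw 0.18 F [-0.3  0.8  0.3] w 0.0852 q6 0.83
move [ 0.0001 -0.      0.0016] [-0.13 -0.07  0.18]
```

>>> carry_out --rows '[0,0,0.001,0,0,0,0.5,0,0,0.001,0,0,0,0.4,0,0,0.001,0,0,0,0.3,0,0,0.001,0,0,0,0.3,0,0,0.001,0,0,0,0.3]'

```text
time: 11.6
ee_pos: [0.4948, -0.2755, 0.0186]
eef_rot: [-0.001, 1.0, 0.002, 0.001]
contact_force: [-0.6, 0.5, 1.8]
gripper_width: 0.0634
```

Run:
```python
from h import *
to(.52,.05,.15,0); print(r.observe())
```

```text
t 11.6 ee [ 0.4948 -0.2755  0.0186] yaw 0.19 F [-0.6  0.5  1.8] w 0.0634 q6 0.83
move [ 0.0264 -0.3258 -0.1306] [-0.13 -0.07  0.19]
{'time': 11.6, 'joint_pos': array([-0.74025041,  0.09781534, -0.33616236,  1.13750921,  0.00255331,
        0.82727348]), 'joint_velocities': array([ 8.22289971e-04, -2.00770241e-06, -9.52562706e-05, -7.48679959e-04,
        2.25997452e-03, -1.07212164e-04]), 'tau': array([-1.45295248e-01, -5.16097391e+01,  4.68454063e+01, -1.67328687e-01,
       -3.83003871e-02,  3.08477087e-02]), 'ee_pos': array([ 0.49484301, -0.27554156,  0.01860515]), 'eef_rot': array([-1.17445196e-03,  9.99997788e-01,  1.63577628e-03,  6.08063746e-04]), 'contact_force': array([-0.64651722,  0.45464605,  1.81629918]), 'wrist_torque': array([0.01418659, 0.0302395 , 0.00627181]), 'gripper_width': 0.06344346121374442}
```

>>> carry_out --rows '[0,0,0,0,0,0,1,0,0,0,0,0,0,1,0,0,0,0,0,0,1,0,0,-0.05,0,0,0,1,0,0,-0.1,0,0,0,1,0,0,-0.15,0,0,0,1,-0.07,-0.2,-0.19,0,0,0,1,-0.07,-0.2,-0.19,0,0,0,1,-0.07,-0.2,-0.19,0,0,0,1,-0.07,-0.2,-0.19,0,0,0,1,-0.07,-0.2,-0.19,0,0,0,1]'

```text
time: 12.7
ee_pos: [0.423, -0.0732, 0.2102]
eef_rot: [-0.001, 1.0, 0.003, 0.001]
contact_force: [0.9, 0.0, -0.1]
gripper_width: 0.0856
```

Run:
```python
from h import *
to(.4949,-.2755,.15,0)
for n in('top','side'):
    p,d=r.read_camera(n); np.savez(n+'6.npz',p=p,d=d)
    crop(p,*((160,120,400,300) if n=='top' else (160,120,400,300)),3.3,f'pics/{n}6.png')
```

```text
t 12.7 ee [ 0.423  -0.0732  0.2102] yaw 0.33 F [ 0.9  0.  -0.1] w 0.0856 q6 1.08
move [0.0706 0.2028 0.0599] [-0.13 -0.15  0.33]
```

View pics/top6.png

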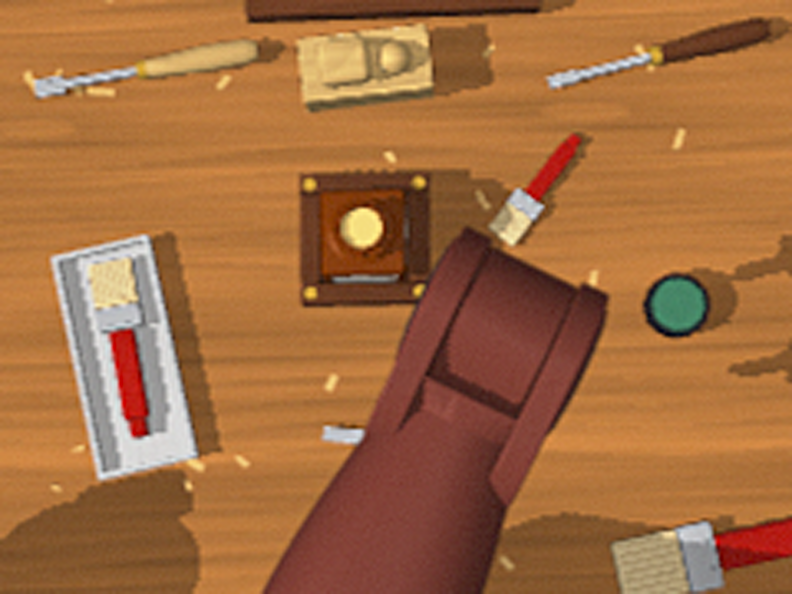

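View pics/side6.png

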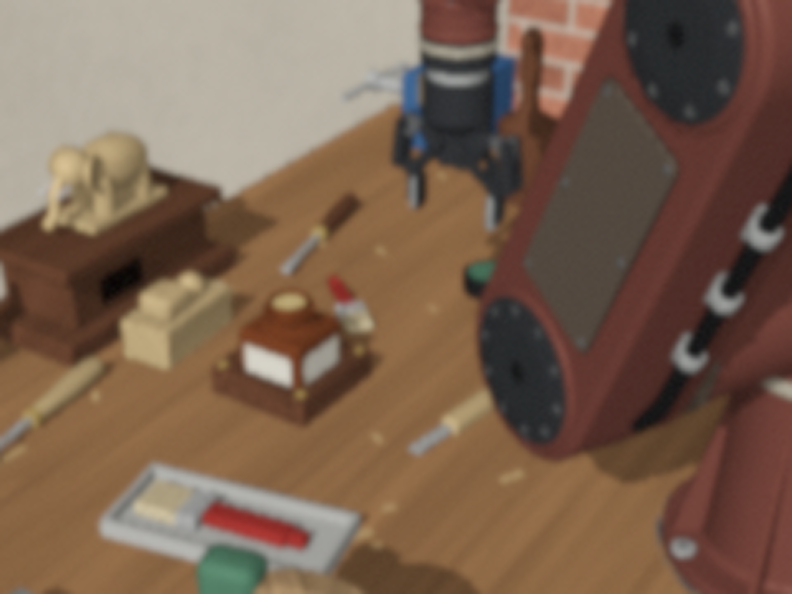

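Run:
```python
from h import *
for f in('top3','top6'):
    t=np.load(f+'.npz');p=t['p'];hsv=cv2.cvtColor(p,cv2.COLOR_RGB2HSV);X=cloud('top',t['d'])
    L=[]
    for (cx,cy) in((310,184),(418,183),(310,292),(419,291)):
        u0,v0=cx/3.3+160,cy/3.3+120; u0=int(round(u0));v0=int(round(v0))
        w=p[v0-4:v0+5,u0-4:u0+5].astype(float); g=np.clip(w[...,1]-100,0,None)
        vv,uu=np.mgrid[v0-4:v0+5,u0-4:u0+5]; L.append([(g*uu).sum()/g.sum(),(g*vv).sum()/g.sum(),g.sum()])
    L=np.array(L); P=onz('top',L[:,:2],.036); print(f,'dots',np.round(P[:,:2],4).tolist(),L[:,2],P.mean(0))
    if f=='top6': P=P[:3]; print('diag mid',(P[1]+P[2])/2)
    # wax
    b=np.zeros((420,560),bool); b[177:203,256:284]=1
    m=b&(hsv[...,0]>18)&(hsv[...,0]<34)&(hsv[...,2]>130)&(hsv[...,1]<170)
    v,u=np.nonzero(m); print('wax',m.sum(),[onz('top',[[u.mean(),v.mean()]],z)[0][:2] for z in(.104,.109)])
    z=X[...,2]
    lb=np.zeros(z.shape,bool); lb[196:230,348:383]=1
    m=lb&(hsv[...,0]>50)&(hsv[...,0]<95)&(hsv[...,1]>70); v,u=np.nonzero(m)
    (e,_),ax,_a=cv2.fitEllipse(np.c_[u,v].astype(np.float32)) if 0 else ((0,0),0,0)
    print('lid',m.sum(),u.mean(),v.mean(),onz('top',[[u.mean(),v.mean()]],.0255), np.nanmedian(X[m],0))
    m2=lb&(z>.018)&(z<.035);v,u=np.nonzero(m2);print(m2.sum(),onz('top',[[u.mean(),v.mean()]],.0255))
    m3=lb&((m)|(hsv[...,2]<60)); v,u=np.nonzero(m3);print('blk',m3.sum(),onz('top',[[u.mean(),v.mean()]],.0255),onz('top',[[u.mean(),v.mean()]],.015))
```

```text
top3 dots [[0.6269, 0.0889], [0.6258, -0.0215], [0.5185, 0.0927], [0.5163, -0.0192]] [763. 554. 269. 704.] [0.57186453 0.03525262 0.036     ]
wax 115 [array([0.57217454, 0.03404381]), array([0.57144939, 0.03382989])]
lid 216 365.4166666666667 212.15277777777777 [[ 0.49536038 -0.27628127  0.0255    ]] [ 0.49570155 -0.2751098   0.0263642 ]
291 [[ 0.49640701 -0.27707669  0.0255    ]]
blk 286 [[ 0.49449917 -0.27446927  0.0255    ]] [[ 0.49545372 -0.27601     0.015     ]]
top6 dots [[0.6268, 0.089], [0.6257, -0.0215], [0.518, 0.091], [0.5173, -0.0175]] [789. 570. 871. 449.] [0.57196428 0.03525234 0.036     ]
diag mid [0.57187518 0.03473138 0.036     ]
wax 115 [array([0.57203809, 0.03410195]), array([0.57131337, 0.03388785])]
lid 222 365.0765765765766 211.82432432432432 [[ 0.49647361 -0.27521614  0.0255    ]] [ 0.49606204 -0.27484583  0.02692568]
287 [[ 0.49685042 -0.27591662  0.0255    ]]
blk 285 [[ 0.49470747 -0.27389122  0.0255    ]] [[ 0.49566335 -0.27542826  0.015     ]]
```

>>> carry_out --rows '[0.071,0.203,0.03,0,0,0.3,1,0.071,0.203,0.03,0,0,0.3,1,0.071,0.203,0.03,0,0,0.3,1,0.071,0.203,0.03,0,0,0.3,1,0.071,0.203,0.03,0,0,0.3,1,0.072,0.203,0.08,0,0,0.3,1,0.072,0.203,0.1,0,0,0.3,1,0.072,0.203,0.1,0,0,0.3,1]' --force 40

```text
time: 13.6
ee_pos: [0.4953, -0.2771, 0.105]
eef_rot: [-0.003, 1.0, -0.0, -0.001]
contact_force: [0.1, 0.9, 0.3]
gripper_width: 0.0856
```

Run:
```python
from h import *
to(.4949,-.2755,.018,0)
```

```text
t 13.6 ee [ 0.4953 -0.2771  0.105 ] yaw -0.04 F [0.1 0.9 0.3] w 0.0856 q6 0.83
move [-0.0002 -0.001   0.0871] [-0.35  0.13 -0.04]
```

>>> carry_out --rows '[0,-0.001,0.04,-0.3,0.1,0,1,0,-0.001,0.07,-0.3,0.1,0,1,0,-0.001,0.083,-0.3,0.1,0,1,0,-0.001,0.087,-0.3,0.1,0,1,0,-0.001,0.087,-0.3,0.1,0,1,0,-0.001,0.087,-0.3,0.1,0,1]'

```text
time: 14.2
ee_pos: [0.4962, -0.2767, 0.0202]
eef_rot: [0.001, 1.0, -0.0, 0.001]
contact_force: [0.4, -0.6, -0.2]
gripper_width: 0.0853
```

Run:
```python
from h import *
to(.4949,-.2755,.018,0)
```

```text
t 14.2 ee [ 0.4962 -0.2767  0.0202] yaw -0.05 F [ 0.4 -0.6 -0.2] w 0.0853 q6 0.83
move [-0.0013 -0.0012  0.0022] [ 0.07 -0.09 -0.05]
```

>>> carry_out --rows '[-0.0013,-0.0012,0.002,0,0,0,1,-0.0013,-0.0012,0.002,0,0,0,1,-0.0013,-0.0012,0.002,0,0,0,1]'

```text
time: 14.5
ee_pos: [0.4952, -0.2757, 0.0187]
eef_rot: [0.001, 1.0, -0.0, 0.001]
contact_force: [-0.7, 0.1, 0.3]
gripper_width: 0.0854
```

Run:
```python
from h import *
to(.4949,-.2755,.018,0)
```

```text
t 14.5 ee [ 0.4952 -0.2757  0.0187] yaw -0.04 F [-0.7  0.1  0.3] w 0.0854 q6 0.83
move [-0.0003 -0.0002  0.0007] [ 0.1  -0.13 -0.04]
```

>>> carry_out --rows '[0,0,0.0005,0,0,0,0.5,0,0,0.0005,0,0,0,0.35,0,0,0.0005,0,0,0,0.3,0,0,0.0005,0,0,0,0.3,0,0,0.0005,0,0,0,0.3,0,0,0.0005,0,0,0,0.3]' --force 40

```text
time: 15.1
ee_pos: [0.4954, -0.2758, 0.0188]
eef_rot: [0.001, 1.0, -0.0, 0.001]
contact_force: [-1.6, 1.2, 5.8]
gripper_width: 0.0624
```

Run:
```python
from h import *
to(.5702,.0342,.16,0)
```

```text
t 15.1 ee [ 0.4954 -0.2758  0.0188] yaw -0.04 F [-1.6  1.2  5.8] w 0.0624 q6 0.83
move [ 0.075  -0.3098 -0.1417] [ 0.12 -0.15 -0.04]
```

>>> carry_out --rows '[0,0,-0.02,0,0,0,0.2,0,0,-0.06,0,0,0,0.2,0,0,-0.1,0,0,0,0.2,0,0,-0.14,0,0,0,0.2,0.075,-0.31,-0.145,0,0,0,0.2,0.075,-0.31,-0.145,0,0,0,0.2,0.075,-0.31,-0.145,0,0,0,0.2,0.075,-0.31,-0.145,0,0,0,0.2,0.075,-0.31,-0.145,0,0,0,0.2,0.075,-0.31,-0.145,0,0,0,0.2,0.075,-0.31,-0.145,0,0,0,0.2,0.075,-0.31,-0.145,0,0,0,0.2,0.075,-0.31,-0.145,0,0,0,0.2,0.075,-0.31,-0.145,0,0,0,0.2]'

```text
time: 16.5
ee_pos: [0.57, 0.0334, 0.1631]
eef_rot: [0.001, 1.0, -0.001, 0.001]
contact_force: [-0.5, -0.6, -0.5]
gripper_width: 0.0623
```

Run:
```python
from h import *
to(.5702,.0342,.14,0)
p,d=r.read_camera('side'); np.savez('side7.npz',p=p,d=d); crop(p,190,160,290,235,8,'pics/s7.png')
ss=np.load('side6.npz')['p']; crop(ss,190,160,290,235,8,'pics/s6c.png')
```

```text
t 16.5 ee [0.57   0.0334 0.1631] yaw -0.1 F [-0.5 -0.6 -0.5] w 0.0623 q6 1.4
move [ 0.0001 -0.0009  0.0231] [ 0.13 -0.13 -0.1 ]
```

View pics/s7.png

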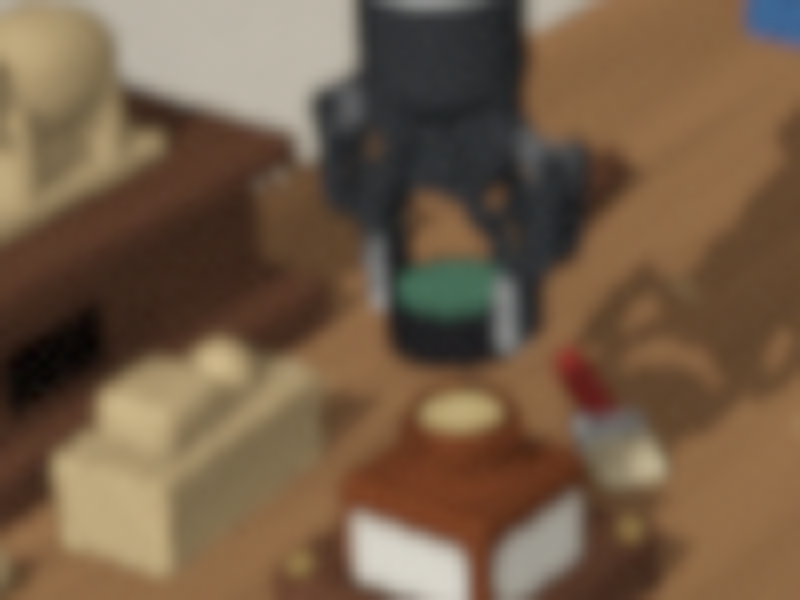

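View pics/s6c.png

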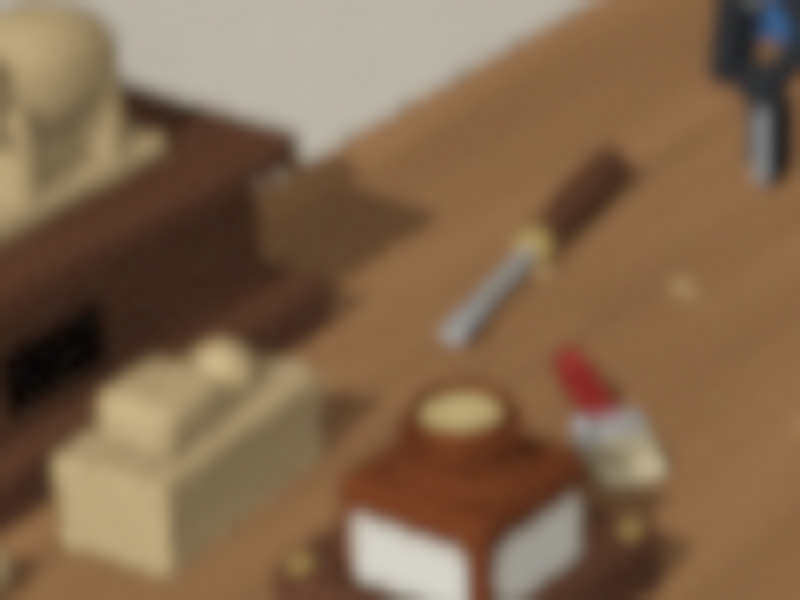

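Run:
```python
from h import *
e=r.observe()['ee_pos']
print('lid disc centre proj',proj('side',[e[0],e[1],e[2]-.0188+.0255]),'lid bottom',proj('side',[e[0],e[1],e[2]-.0188]))
print('rim proj',proj('side',[[.5702,.0342,.109],[.5702,.0342,.104],[.5712,.0342,.109],[.5702,.0352,.109]]))
# left edge of lid
p=np.load('side7.npz')['p']; 
for v in(198,200,201,202): print(v,p[v,236:260].sum(1).tolist())
a=np.linspace(0,2*np.pi,200)
C_=np.c_[e[0]+.032*np.cos(a),e[1]+.032*np.sin(a),0*a+e[2]-.0188+.0255]; q=proj('side',C_); print('disc outer pred cols',q[:,0].min(),q[:,0].max(),'rows',q[:,1].min(),q[:,1].max())
C_[:,2]-=.0255; q=proj('side',C_); print('bottom',q[:,0].min(),q[:,0].max(),'rows',q[:,1].max())
C_=np.c_[.5702+.0235*np.cos(a),.0342+.0235*np.sin(a),0*a+.109]; q=proj('side',C_); print('rim pred cols',q[:,0].min(),q[:,0].max(),'rows',q[:,1].min(),q[:,1].max())
hsv=cv2.cvtColor(p,cv2.COLOR_RGB2HSV)
b=np.zeros((420,560),bool); b[205:218,238:258]=1
m=b&(hsv[...,0]>18)&(hsv[...,0]<34)&(hsv[...,2]>130)&(hsv[...,1]<150)
v,u=np.nonzero(m);print('wax',m.sum(),u.mean(),v.mean(),u.min(),u.max(),v.min(),v.max(),onz('side',[[u.mean(),v.mean()]],.104),onz('side',[[u.mean(),v.mean()]],.109))
for v in(208,210,212): print(v,p[v,236:262,0].tolist())
```

```text
lid disc centre proj [[246.5021407  195.33519187]] lid bottom [[246.82134329 201.65773288]]
rim proj [[247.06076729 210.35405548]
 [247.12168119 211.55427359]
 [246.84064253 210.28036569]
 [246.89331307 210.46863561]]
198 [359, 357, 259, 152, 153, 187, 213, 219, 227, 237, 235, 227, 221, 219, 216, 271, 344, 357, 280, 177, 137, 184, 255, 297]
200 [313, 283, 198, 119, 98, 98, 113, 113, 123, 132, 129, 124, 116, 112, 138, 230, 339, 364, 291, 188, 151, 194, 262, 302]
201 [312, 281, 202, 126, 91, 97, 96, 99, 98, 101, 102, 99, 94, 96, 122, 228, 342, 376, 304, 211, 188, 229, 281, 307]
202 [314, 287, 217, 142, 100, 95, 98, 98, 96, 99, 100, 98, 91, 91, 119, 214, 327, 367, 317, 251, 250, 276, 299, 305]
disc outer pred cols 237.46946058870856 255.51821593466693 rows 191.24533221784188 199.57912270741107
bottom 237.8636753842543 255.76277704184488 rows 205.984014119598
rim pred cols 240.55636705669798 253.556785951081 rows 207.1956255760649 213.59787648770205
wax 31 247.19354838709677 210.83870967741936 243 251 209 213 [[0.57316701 0.02986426 0.104     ]] [[0.56764033 0.03677573 0.109     ]]
208 [135, 136, 139, 141, 140, 136, 130, 125, 125, 129, 131, 129, 124, 123, 121, 119, 122, 127, 134, 138, 140, 139, 139, 131, 115, 99]
210 [119, 131, 138, 139, 133, 122, 123, 145, 163, 172, 178, 181, 180, 178, 171, 157, 134, 114, 120, 133, 139, 139, 138, 136, 128, 113]
212 [134, 137, 134, 126, 113, 110, 129, 154, 170, 178, 181, 182, 180, 175, 167, 152, 128, 104, 104, 121, 133, 136, 136, 135, 129, 123]
```

>>> carry_out --rows '[0,-0.0008,0.02,0,0,0,0.2,0,-0.0008,0.035,0,0,0,0.2,0,-0.0008,0.039,0,0,0,0.2,0,-0.0008,0.039,0,0,0,0.2,0,-0.0008,0.039,0,0,0,0.2]'

```text
time: 17.05
ee_pos: [0.5704, 0.0337, 0.1247]
eef_rot: [0.001, 1.0, -0.001, 0.001]
contact_force: [0.1, -0.7, -1.0]
gripper_width: 0.0623
```

Run:
```python
from h import *
to(.5702,.0342,.12,0)
```

```text
t 17.05 ee [0.5704 0.0337 0.1247] yaw -0.15 F [ 0.1 -0.7 -1. ] w 0.0623 q6 1.4
move [-0.0002 -0.0005  0.0047] [ 0.14 -0.17 -0.15]
```

>>> carry_out --rows '[-0.0002,-0.0005,0.002,0.1,-0.1,0,0.2,-0.0002,-0.0005,0.004,0.1,-0.1,0,0.2,-0.0002,-0.0005,0.005,0.1,-0.1,0,0.2,-0.0002,-0.0005,0.005,0.1,-0.1,0,0.2]'

```text
time: 17.45
ee_pos: [0.5701, 0.0342, 0.1196]
eef_rot: [0.0, 1.0, -0.001, 0.0]
contact_force: [0.6, -0.4, -0.1]
gripper_width: 0.0621
```

h = ee_z − 0.1093 is about 10.3 mm with no contact yet, so I'll continue in small steps.

>>> carry_out --rows '[0,0,0.0015,0,0,0,0.2,0,0,0.002,0,0,0,0.2,0,0,0.002,0,0,0,0.2]'

```text
time: 17.75
ee_pos: [0.5702, 0.0342, 0.1179]
eef_rot: [0.0, 1.0, -0.001, 0.001]
contact_force: [-1.0, -0.1, 1.3]
gripper_width: 0.0624
```

>>> carry_out --rows '[0,0,0.001,0,0,0,0.2,0,0,0.002,0,0,0,0.2,0,0,0.002,0,0,0,0.2]'

```text
time: 18.05
ee_pos: [0.5704, 0.0343, 0.1177]
eef_rot: [0.001, 1.0, -0.001, 0.001]
contact_force: [-7.4, 0.9, 13.5]
gripper_width: 0.062
```

>>> carry_out --rows '[-0.0004,0,0.0005,0,0,0,0.2,-0.0004,0,0.0005,0,0,0,0.2]'

```text
time: 18.25
ee_pos: [0.5703, 0.0342, 0.1178]
eef_rot: [0.001, 1.0, -0.001, 0.002]
contact_force: [-1.5, 1.3, 6.6]
gripper_width: 0.0626
```

>>> carry_out --rows '[0,0,0.0006,0,0,-4,0.2,0,0,0.0006,0,0,-8,0.2,0,0,0.0006,0,0,-12,0.2,0,0,0.0006,0,0,-12,0.2]'

```text
time: 18.65
ee_pos: [0.5709, 0.0343, 0.1183]
eef_rot: [0.001, 0.995, 0.105, 0.002]
contact_force: [-1.9, 0.2, 9.7]
gripper_width: 0.0623
```

Run:
```python
from h import *
to(.5702,.0342,.12,0); print(r.observe()['wrist_torque'])
```

```text
t 18.65 ee [0.5709 0.0343 0.1183] yaw 12.02 F [-1.9  0.2  9.7] w 0.0623 q6 1.19
move [-0.0007 -0.0001 -0.0017] [ 0.1  -0.27 12.02]
[ 0.17081439  0.49482941 -0.00098318]
```

>>> carry_out --rows '[-0.0003,0,0.0003,0,0,-4,0.2,-0.0003,0,0.0001,0,0,-8,0.2,-0.0003,0,0,0,0,-10,0.2,-0.0003,0,0,0,0,-10,0.2]'

```text
time: 19.05
ee_pos: [0.5709, 0.0342, 0.1189]
eef_rot: [0.001, 0.981, 0.192, 0.003]
contact_force: [-1.3, 0.4, 6.3]
gripper_width: 0.0622
```

>>> carry_out --rows '[-0.0003,0,0.0003,0,0,-3,0.2,-0.0003,0,0.0003,0,0,-6,0.2,-0.0003,0,0.0003,0,0,-8,0.2,-0.0003,0,0.0003,0,0,-8,0.2]'

```text
time: 19.45
ee_pos: [0.5704, 0.0341, 0.1181]
eef_rot: [0.001, 0.966, 0.26, 0.002]
contact_force: [0.0, 0.3, -0.1]
gripper_width: 0.0621
```

The force went from 6 N to 0 and the tool sank, so the lid has dropped off the thread start. I'll lower it without turning.

>>> carry_out --rows '[0,0,0.0015,0,0,0,0.2,0,0,0.003,0,0,0,0.2,0,0,0.0042,0,0,0,0.2,0,0,0.0042,0,0,0,0.2]'

```text
time: 19.85
ee_pos: [0.5704, 0.0341, 0.1137]
eef_rot: [0.001, 0.966, 0.26, 0.002]
contact_force: [0.3, 0.3, -0.3]
gripper_width: 0.0626
```

>>> carry_out --rows '[0,0,0.0008,0,0,0,0.2,0,0,0.0014,0,0,0,0.2,0,0,0.0014,0,0,0,0.2]'

```text
time: 20.15
ee_pos: [0.5705, 0.0341, 0.1135]
eef_rot: [0.001, 0.966, 0.26, 0.003]
contact_force: [-5.0, 1.0, 8.2]
gripper_width: 0.0622
```

>>> carry_out --rows '[0,0,0.0005,0,0,6,0.2,0,0,0.0007,0,0,12,0.2,0,0,0.001,0,0,18,0.2,0,0,0.0014,0,0,24,0.2,0,0,0.0014,0,0,24,0.2]'

```text
time: 20.65
ee_pos: [0.5707, 0.0341, 0.1122]
eef_rot: [0.001, 0.999, 0.052, 0.003]
contact_force: [-0.1, 0.3, 0.3]
gripper_width: 0.062
```

>>> carry_out --rows '[-0.0004,0,0.0009,0,0,6,0.2,-0.0004,0,0.0013,0,0,12,0.2,-0.0004,0,0.0017,0,0,18,0.2,-0.0004,0,0.0021,0,0,24,0.2,-0.0004,0,0.0021,0,0,24,0.2]'

```text
time: 21.15
ee_pos: [0.571, 0.0337, 0.111]
eef_rot: [0.0, 0.988, -0.156, 0.004]
contact_force: [0.6, -0.9, 4.5]
gripper_width: 0.0622
```

>>> carry_out --rows '[-0.0005,0,0.0008,0,0,6,0.2,-0.0005,0,0.0012,0,0,12,0.2,-0.0005,0,0.0016,0,0,18,0.2,-0.0005,0,0.002,0,0,24,0.2,-0.0005,0,0.002,0,0,24,0.2]'

```text
time: 21.65
ee_pos: [0.5708, 0.0338, 0.1094]
eef_rot: [-0.0, 0.934, -0.357, 0.004]
contact_force: [-0.1, -0.4, 4.4]
gripper_width: 0.0622
```

Run:
```python
from h import *
to(.5702,.0342,.1093,-45); print(r.observe()['wrist_torque'])
```

```text
t 21.65 ee [0.5708 0.0338 0.1094] yaw -41.83 F [-0.1 -0.4  4.4] w 0.0622 q6 2.13
move [-0.0007  0.0001  0.0001] [-0.23 -0.44  3.17]
[-0.14052761  0.01581453 -0.06181468]
```

>>> carry_out --rows '[-0.0003,0,0.0006,0,0,4,0.2,-0.0003,0,0.0008,0,0,8,0.2,-0.0003,0,0.0008,0,0,8,0.2]'

```text
time: 21.95
ee_pos: [0.571, 0.0338, 0.1094]
eef_rot: [-0.001, 0.908, -0.42, 0.005]
contact_force: [-0.6, -0.6, 6.0]
gripper_width: 0.0623
```

Run:
```python
from h import *
to(.5702,.0342,.1093,-50); print(r.observe()['wrist_torque'])
```

```text
t 21.95 ee [0.571  0.0338 0.1094] yaw -49.61 F [-0.6 -0.6  6. ] w 0.0623 q6 2.27
move [-0.0009  0.0003  0.0001] [-0.31 -0.47  0.39]
[-0.07857682  0.20213694 -0.01586898]
```

>>> carry_out --rows '[0,0,0.001,0,0,5,0.2,0,0,0.001,0,0,10,0.2]'

```text
time: 22.15
ee_pos: [0.5711, 0.0336, 0.1093]
eef_rot: [-0.001, 0.869, -0.496, 0.005]
contact_force: [-3.0, -0.4, 9.1]
gripper_width: 0.0622
```

Run:
```python
from h import *
to(.5702,.0342,.1093,-60); print(r.observe()['wrist_torque'])
p,d=r.read_camera('side'); crop(p,190,160,290,235,8,'pics/s8.png')
```

```text
t 22.15 ee [0.5711 0.0336 0.1093] yaw -59.42 F [-3.  -0.4  9.1] w 0.0622 q6 2.44
move [-0.001   0.0004  0.    ] [-0.39 -0.45  0.58]
[0.12595709 0.86392715 0.18969538]
```

View pics/s8.png

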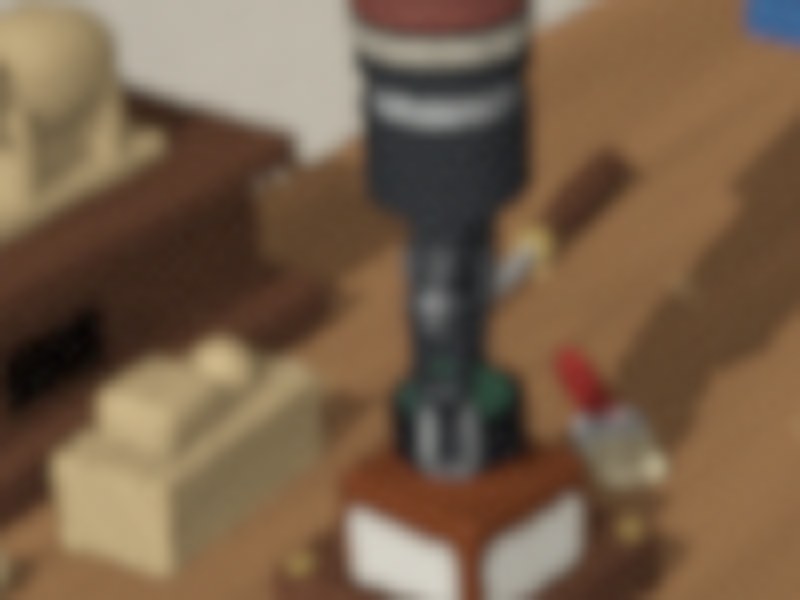

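The z reading held at h≈0 through 17° more turning under 9 N, so the lid is home. I'll release and lift clear.

>>> carry_out --rows '[0,0,0,0,0,0,0.2,0,0,0,0,0,0,0.6,0,0,0,0,0,0,1,0,0,0,0,0,0,1,0,0,0,0,0,0,1,0,0,-0.03,0,0,0,1,0,0,-0.08,0,0,0,1,0,0,-0.12,0,0,0,1,0,0,-0.15,0,0,0,1]'

```text
time: 23.1
ee_pos: [0.57, 0.0341, 0.2624]
eef_rot: [-0.002, 0.867, -0.498, 0.006]
contact_force: [1.1, 0.0, -0.3]
gripper_width: 0.0852
```

Run:
```python
from h import *
to(.42,-.15,.3,-60)
```

```text
t 23.1 ee [0.57   0.0341 0.2624] yaw -59.71 F [ 1.1  0.  -0.3] w 0.0852 q6 2.44
move [ 0.0836  0.2221 -0.0388] [-0.52 -0.54  0.29]
```

>>> carry_out --rows '[0.084,0.222,-0.02,0,0,0,1,0.084,0.222,-0.02,0,0,0,1,0.084,0.222,-0.02,0,0,0,1,0.084,0.222,-0.02,0,0,0,1,0.084,0.222,-0.02,0,0,0,1,0.084,0.222,-0.02,0,0,0,1,0.084,0.222,-0.02,0,0,0,1]'

```text
time: 23.8
ee_pos: [0.4203, -0.1509, 0.2814]
eef_rot: [-0.002, 0.867, -0.499, 0.007]
contact_force: [-0.4, -0.1, 0.1]
gripper_width: 0.085
```

Run:
```python
from h import *
print(r.observe()['ee_pos'])
p,d=r.read_camera('side'); crop(p,190,160,290,235,8,'pics/s9.png')
hsv=cv2.cvtColor(p,cv2.COLOR_RGB2HSV);X=cloud('side',d)
b=np.zeros((420,560),bool); b[195:225,235:262]=1
m=b&(hsv[...,0]>50)&(hsv[...,0]<95)&(hsv[...,1]>60); v,u=np.nonzero(m)
print('side',m.sum(),u.mean(),v.mean(),'exp home',proj('side',[[.5702,.0342,.116],[.5702,.0342,.120]]),np.median(X[m],0))
p,d=r.read_camera('top'); crop(p,160,120,400,300,3.3,'pics/t9.png')
hsv=cv2.cvtColor(p,cv2.COLOR_RGB2HSV);X=cloud('top',d)
b=np.zeros((420,560),bool); b[170:210,250:290]=1
m=b&(hsv[...,0]>50)&(hsv[...,0]<95)&(hsv[...,1]>70); v,u=np.nonzero(m)
print('top',m.sum(),onz('top',[[u.mean(),v.mean()]],.116),np.median(X[m],0))
A=np.c_[X[m][:,:2],np.ones(m.sum())]; print('plane',np.linalg.lstsq(A,X[m][:,2],rcond=None)[0])
```

```text
[ 0.42032763 -0.15090582  0.28141506]
side 84 246.70238095238096 209.33333333333334 exp home [[246.97515935 208.66727775]
 [246.92606757 207.69999704]] [0.56881909 0.035641   0.11488855]
top 237 [[0.57217346 0.03411166 0.116     ]] [0.57187714 0.03397887 0.11656306]
plane [-3.51623021 -1.07722113  2.167742  ]
```

View pics/s9.png

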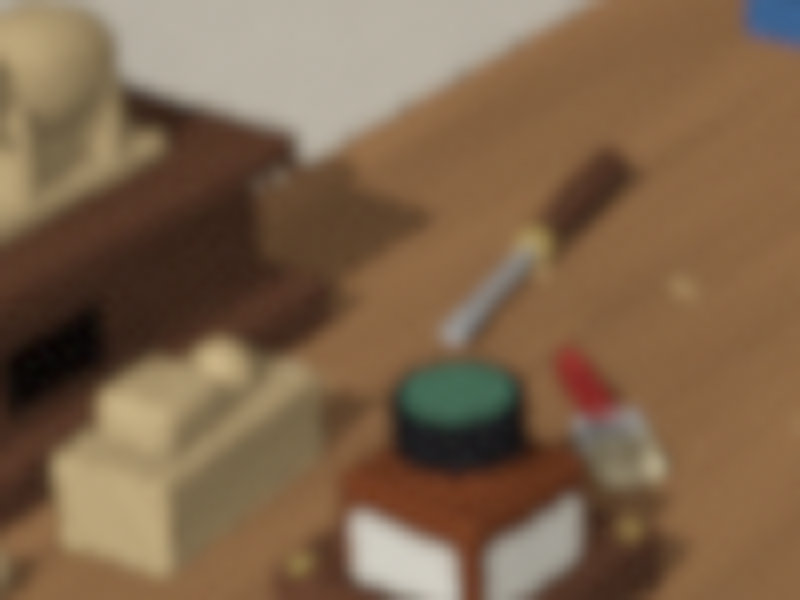

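View pics/t9.png

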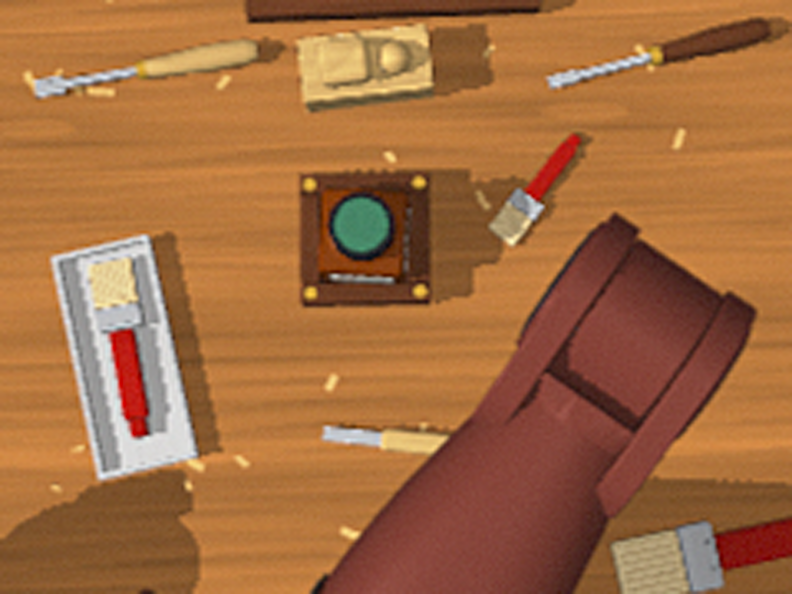

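The lid sits level on the jar and its top reads about 0.116 m (home is 0.116). The brush is in the tray and the arm is clear, so I hand the job in.

Run:
```python
from bench import r
print(r.finish_job())
```

```text
the job is handed in; nothing more can be done
None
```

The wax jar is closed: the brush is in the aluminium tray and the lid is screwed down on the jar's rim. I handed the job in at about 24 s of the 70 s; it reports no verdict.

- **Brush:** I lifted it off the jar mouth and laid it in the tray. The last top and side pictures show it lying inside the tray, right way up.
- **Turning back:** I set the lid on the thread about 8.5 mm above the rim and turned it about 30° anticlockwise. It climbed about 1 mm, then the contact force fell from 6 N to 0. Lowered straight down, it rested at about 4.2 mm.
- **Screwing down:** I turned it about 90° clockwise. Its height stopped changing at about 0 mm above the rim through the last 17°, under up to 9 N of downward force.
- **Last checks:**
  - **Height:** the lid's top read 116.6 mm from the top camera and 114.9 mm from the side camera, against 116 mm when home.
  - **Centring:** within about 1 mm of my estimate of the jar's axis.
  - **Level:** it looks level, but my fit of its tilt from the depth picture was useless because of stray readings. I am relying on the pictures and the stop in height for that.
- **Bystanders:** I saw no sign that anything else moved. The vise, glue and mallet were outside the last crops, and the arm partly hid the knife.

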